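# Work the jammed wedge out of its lock

## Robot

A 6-joint arm with a two-finger parallel gripper is mounted at the origin on a cart in front of the work surface, level with it; the furniture and walls round the work are solid. World frame = base frame: x ahead of the robot, y to its left, z up, the work surface at z = 0. Lengths are in m, angles in rad, forces in N, time in s.
With the tool pointing down it reaches from about 0.35 to 0.975 m from the base axis. Payload 4.9 kg.
Tool frame: the origin (TCP) lies between the finger pads; the fingertips stand 25 mm ahead of it and the grasp point (between the pads) lies 6 mm ahead of it; y points along the fingers, z is the direction in which the jaws open and shut, and the axes are right-handed (so a half turn about y gives the same grasp; the last joint's range is limited). The gripper opens to 85 mm and grips with 20 to 120 N. Pads are 22 mm wide; open, the fingers measure 114 mm over their backs; the gripper's body (76 mm by 85 mm) begins 54 mm behind the grasp point. The pads swing forward as they close: fully open they stand 13 mm farther back than shut.
Start: joints at [1.125, 0.053, 1.613, -0, 1.476, -0.119], TCP at [0.201, 0.592, 0.256] pointing down, gripper open.
Joint ranges: [-3.01, 3.01], [-1.01, 2.22], [0.06, 2.58], [-1.02, 4.17], [0.09, 2.62], [-3.14, 3.14]. Speed limits (rad/s): [2.57, 2.57, 3.14, 3.14, 3.14, 3.14].

## Interface

Orientations are given as a unit quaternion [x, y, z, w].
In Python, from workcell import manip gives the robot as it stands.
- The arm moves only by the tool move_arm, never from a script. Its argument "plan" is a list that holds one entry, the list of rows, each a list of 7 numbers: the shift along the tool's x, y, z in cm, then the turn, a rotation vector about the tool's x, y, z in degrees, then the opening, from -1 (shut) to 1 (fully open). In form: [[[x, y, z, wx, wy, wz, fingers], ...]]. A call has 1 to 12 rows; each row is the pose to reach, as a shift and turn from the pose commanded when the call began, along the tool's axes at that moment; what a row does not reach only later rows make up. A row lasts 1/10 s, in which the tool goes at most 50 mm and 8.59 degrees, less where a joint would pass 70% of its speed; a pose out of reach is approached as far as the arm can. A call with a gripper value outside its range is refused whole. The fingers move at their own pace and stop on an object; "grip_force" is the grip in N (left out, the last holds). Time passes only in rows, so rows that repeat a pose let the fingers close. It gives the time, the measured TCP pose, the force and the opening at its end, in the units of the state.
- manip.observe(): the state, without advancing time (a new reading comes with each control period).
- manip.capture(name): name is "scene" or "top" or "wrist"; returns a dict with "image" (420x560x3 uint8, blue, green, red), "fx", "fy", "cx", "cy" (pixels), "rvec" (rotation vector, rad) and "tvec" (3), from world to camera coordinates, as OpenCV has them. Camera axes: x right, y down, z forward; pixel columns grow to the right and rows downward; lengths in m; the calibration is good to about 2 mm. A picture is of the moment at which its call begins. There is no depth.
- manip.job_done(): hands the job in, once; it reports no verdict.
Trained networks look in a picture, given as the dict that the camera call returned (one of the last four; its "shot" number tells which), for a name from the list of things; names that differ only in an ending like _2 or _b are one class to them, and where a whole thing is asked for, a point or a joint stands for the part that bears it (a point fixed in the world has none). Each returns a list of dicts, best first, with "p" (0 to 1); they miss things now and then, are a little off and sometimes report something else, mostly with a low value. They report only what shows in the picture. A call takes as long as a camera call.
- manip.recognise(picture, query): "centre" ([x, y, z] in m, in the coordinates of the camera as it stood for that picture, good to about 4 mm: the middle of the surface that is visible of it).
- manip.silhouettes(picture, query): "mask" (420x560 bool, what is visible of it).
- manip.tip_of(picture, query): "centre" ([x, y, z] in m, in the coordinates of the camera as it stood for that picture, good to about 4 mm: a listed point, or the origin of a listed thing).
The state is a dict: "t": time; "q": joint angles; "dq": joint speeds; "tau": joint torques, N m; "tool_pos": TCP position; "ee_rot": TCP orientation; "wrist_force": force on the tool from outside, world axes, zero at the start; "ft_torque": the same for the moment, N m; "grip_width": opening from 0.0 (shut) to 1.0 (fully open).
Only numpy, scipy, OpenCV 4.12 (cv2) and the standard library are available. Lean on these libraries where they do the work, as an engineer would, in place of code of your own. Each camera call takes 0.05 s, during which the arm holds its last target. There are 200 camera calls.

## Task

The steel wedge is jammed in the aluminium wedge lock on the bench: the lock's two stiff brass shoes have closed in behind the wedge's shoulders, so a straight pull will not move it. Take the wedge by its upright knob, push the shoes back with small side pulls to the left and to the right until it is loose, then draw it all the way out of the lock's mouth and leave it lying flat, knob up, on the base plate in front of the lock. The second, identical wedge lying free nearby is only a spare and is not needed.

Things in the scene. Friction and masses are not known exactly. Their poses are not given: they have to be found in the camera images.
- lock: Wedge lock: fixed aluminium block 88 (x) x 76 (y) mm, 33 high with its 4 mm base plate, which runs out in front (-x) to x = -219 mm, 84 wide. Origin: block's centre on the bench; z up. 42 wide mouth at x = -42. A cover keeps the wedge down; its tip pivots in a pocket at x = 28. A tall machine stands behind, to the right: coming from the right, stay within 0.5 m of the robot's base until y > 0.2 m.
- wedge: Jammed steel wedge, 128 mm long, 16 high, about 0.2 kg, lying on the base plate. Origin: its underside below its knob; x to the tip. Knob: dark upright post, 24 mm dia., 16 to 56 mm above the origin. A 14 wide neck runs to square shoulders 24 wide at x = 66; the head tapers to the tip at x = 116. Starts at lock x = -85, y = 0, z = 4 mm, aligned. Its tip leaves the mouth after 75 mm of draw; 95 is well clear.
- shoe_left (a joint): Brass bar on the lock's +y side of the neck, at lock x = -26 mm, behind the wedge's shoulder. 0 as found; grows to 0.0075 m as the neck pushes it outward (+y) against about 9 N dry friction; stays where left. Swinging the knob 20 mm to +y (5 to 15 N) pushes it back 4 to 7.5 mm; its stop is at 19 to 23 mm of knob swing.
- shoe_right (a joint): The like brass bar on the lock's -y side; 0 to 0.0075 m as it is pushed outward (-y) by swinging the knob to -y. The shoulders pass, with the wedge back in the middle, once each shoe has been pushed back by about 5 mm; one shoe alone is never enough.

How it is judged:
By the outcome, as a careful person would: the job done as asked, in the order asked, and still so for the second after the job is handed in, with the robot touching nothing.
It also fails if it takes over 40 s, if anything falls off the work surface, if the arm or the gripper's body presses on something with over 40 N, if the wrist force passes 120 N, or if a joint passes its speed limit or range.

## Working session

There is one attempt and no reset: what is moved stays moved. The work goes in short steps, Python scripts to look and compute and a tool call to move; the robot and the scene stay as the last step left them, time stands still between calls to the robot, and variables do not carry over. Pictures are saved under pics/ and viewed, about 8 in all and at most 12, crops included, and the job is handed in when it is done.

Besides the shell and the picture viewer there is one more tool, called after "Emit:" by a JSON object that holds its "method" and its "body". move_arm: Moves the arm, as the interface text tells. Its arguments: {"type":"object","properties":{"plan":{"type":"array","items":{"type":"array","items":{"type":"array","items":{"type":"number"}}}},"grip_force":{"type":"number"}},"required":["plan"]}

```bash
mkdir -p pics; ls; cat > h.py <<'E'
import numpy as np, cv2
from workcell import manip
from scipy.spatial.transform import Rotation as R
def w(p,c):
    M=cv2.Rodrigues(np.array(p["rvec"],float))[0]; return M.T@(np.array(c)-np.array(p["tvec"]).ravel())
def find(p,q):
    for f in (manip.recognise,manip.tip_of):
        for d in f(p,q)[:3]: print(f.__name__,q,round(d["p"],2),w(p,d["centre"]).round(4))
def ray(p,u,v,z):
    M=cv2.Rodrigues(np.array(p["rvec"],float))[0]; o=-M.T@np.array(p["tvec"]).ravel()
    d=M.T@np.array([(u-p["cx"])/p["fx"],(v-p["cy"])/p["fy"],1]); return o+d*(z-o[2])/d[2]
E
python3 - <<'E'
from h import *
s=manip.observe(); print({k:np.round(v,3) for k,v in s.items()}); print(R.from_quat(s["ee_rot"]).as_matrix().round(3))
for n in("scene","top"):
    p=manip.capture(n); cv2.imwrite(f"pics/{n}1.png",p["image"]); print(n)
    for q in("lock","wedge","shoe_left"): find(p,q)
E
```

```text
pics
{'t': np.float64(0.0), 'q': array([ 1.125,  0.053,  1.614, -0.   ,  1.476, -0.119]), 'dq': array([ 0.001,  0.001, -0.002, -0.   ,  0.   , -0.001]), 'tau': array([ 1.0000e-03, -3.9370e+01, -3.7017e+01, -0.0000e+00,  7.0000e-03,
       -0.0000e+00]), 'tool_pos': array([0.2  , 0.591, 0.255]), 'ee_rot': array([ 0.698, -0.115,  0.115, -0.697]), 'wrist_force': array([ 0.22 ,  0.436, -0.705]), 'ft_torque': array([-0.018, -0.014, -0.039]), 'grip_width': np.float64(0.997)}
[[ 0.947 -0.001  0.321]
 [-0.321 -0.002  0.947]
 [-0.    -1.    -0.002]]
scene
call lock 0.64 [0.5274 0.354  0.006 ]
call lock 0.83 [0.6278 0.3672 0.0015]
call wedge 0.87 [ 0.5397  0.3572 -0.0006]
call shoe_left 0.37 [0.596  0.381  0.0232]Traceback (most recent call last):
  File "<stdin>", line 5, in <module>
  File "h.py", line 8, in find
    for d in f(p,q)[:3]: print(f.__name__,q,round(d["p"],2),w(p,d["centre"]).round(4))
             ~^^^^^
ValueError: it knows: lock, wedge
```

```bash
python3 - <<'E'
from h import *
for n in("top",):
    p=manip.capture(n); cv2.imwrite(f"pics/{n}1.png",p["image"]); print(n)
    for q in("lock","wedge"): find(p,q)
    for q in("shoe_left","shoe_right"):
        for d in manip.recognise(p,q): print(q,d["p"],w(p,d["centre"]).round(4))
    for x in [(0,0,0),(.5274,.354,.006),(.6278,.3672,0)]: print(cv2.projectPoints(np.array([x],float),np.array(p["rvec"]),np.array(p["tvec"]),np.array([[p["fx"],0,p["cx"]],[0,p["fy"],p["cy"]],[0,0,1]]),None)[0].ravel())
E
```

```text
top
call lock 0.74 [0.5428 0.3641 0.0052]
call lock 0.65 [ 6.249e-01  3.675e-01 -4.000e-04]
call wedge 0.76 [0.5616 0.3598 0.0153]
call wedge 0.79 [0.5371 0.3569 0.0028]
shoe_left 0.4 [0.5965 0.3844 0.0194]
shoe_right 0.46 [0.5944 0.348  0.0211]
[440.14659622 512.49783164]
[272.51937943 249.20380348]
[267.81001986 206.31219724]
```

View pics/scene1.png

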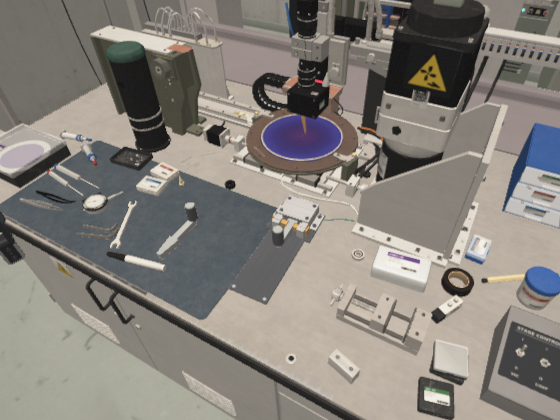

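View pics/top1.png

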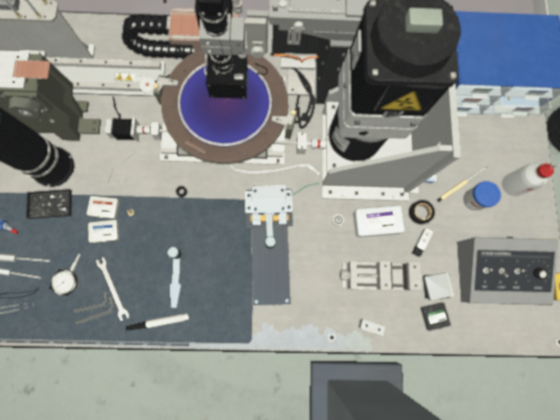

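The scene view shows the lock at about (298,213), the jammed wedge's knob at (278,236) and the spare at (190,212). In the top view these are (269,200), (270,241) and (174,253). The lock's yaw is about 7°. I'll move above the knob and look from close by.

Emit:
{"method": "move_arm", "body": {"plan": [[[39.5, 5.5, -11.3, 0, -25.5, 0, 1], [39.5, 5.5, -11.3, 0, -25.5, 0, 1], [39.5, 5.5, -11.3, 0, -25.5, 0, 1], [39.5, 5.5, -11.3, 0, -25.5, 0, 1], [39.5, 5.5, -11.3, 0, -25.5, 0, 1], [39.5, 5.5, -11.3, 0, -25.5, 0, 1], [39.5, 5.5, -11.3, 0, -25.5, 0, 1], [39.5, 5.5, -11.3, 0, -25.5, 0, 1], [39.5, 5.5, -11.3, 0, -25.5, 0, 1], [39.5, 5.5, -11.3, 0, -25.5, 0, 1], [39.5, 5.5, -11.3, 0, -25.5, 0, 1], [39.5, 5.5, -11.3, 0, -25.5, 0, 1]]]}}

```text
t: 1.85
tool_pos: [0.5376, 0.3589, 0.2016]
ee_rot: [-0.706, -0.042, 0.042, 0.706]
wrist_force: [0.3, 0.4, 0.7]
grip_width: 1.002
```

```bash
cat > look.py <<'E'
from h import *; import sys
s=manip.observe(); print(s["t"],s["tool_pos"].round(4) if hasattr(s["tool_pos"],'round') else s["tool_pos"],s["grip_width"],np.round(s["wrist_force"],1)); print(R.from_quat(s["ee_rot"]).as_matrix().round(3))
for n in sys.argv[2:]:
    p=manip.capture(n); cv2.imwrite(f"pics/{n}{sys.argv[1]}.png",p["image"]); print(n)
    for q in("lock","wedge"): find(p,q)
    for q in("shoe_left","shoe_right"):
        for d in manip.recognise(p,q)[:2]: print(q,round(d["p"],2),w(p,d["centre"]).round(4))
    np.save(f"pics/{n}{sys.argv[1]}.npy",{k:p[k] for k in("fx","fy","cx","cy","rvec","tvec")},allow_pickle=True)
E
python3 look.py 2 wrist top
```

```text
1.85 [0.5376 0.3589 0.2016] 1.002261438796353 [0.3 0.4 0.7]
[[ 0.993 -0.    -0.119]
 [ 0.119  0.     0.993]
 [-0.    -1.     0.   ]]
wrist
call lock 0.8 [0.6274 0.3676 0.0012]
call wedge 0.84 [0.5493 0.3646 0.0369]
call wedge 0.91 [0.5451 0.361  0.0043]
shoe_left 0.65 [0.5968 0.3865 0.0205]
shoe_right 0.62 [0.5949 0.3496 0.026 ]
top
call lock 0.79 [0.4734 0.3503 0.0054]
```

View pics/wrist2.png

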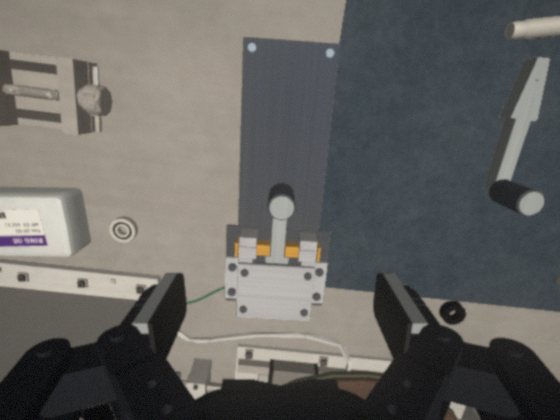

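The wrist view shows the knob top at (283,206), the plate's front screws at (252,47) and (330,53), and the cover corners near (224,262) and (327,265). Next I compute the knob position and the lock axis.

```bash
python3 - <<'E'
from h import *
p=np.load("pics/wrist2.npy",allow_pickle=True).item()
print("knob",ray(p,283,206,.06))
for z,a,b in((.004,(252,47),(330,53)),(.004,(244,38),(340,43)),(.033,(224,262),(327,265)),(.033,(237,317),(312,321)),(.004,(244,38),(240,225)),(.004,(340,43),(322,225))):
    A,B=ray(p,*a,z),ray(p,*b,z); d=B-A; print(A.round(4),B.round(4),np.linalg.norm(d).round(4),np.degrees(np.arctan2(d[1],d[0])).round(2))
E
```

```text
knob [0.54123079 0.36320504 0.06      ]
[0.418  0.3214 0.004 ] [0.4146 0.3896 0.004 ] 0.0683 92.86
[0.4119 0.3139 0.004 ] [0.4058 0.3969 0.004 ] 0.0832 94.17
[0.6136 0.3146 0.033 ] [0.6049 0.4147 0.033 ] 0.1005 94.96
[0.6754 0.3321 0.033 ] [0.671  0.4099 0.033 ] 0.0779 93.18
[0.4119 0.3139 0.004 ] [0.5848 0.3245 0.004 ] 0.1733 3.51
[0.4058 0.3969 0.004 ] [0.5748 0.4085 0.004 ] 0.1694 3.91
```

Lock yaw is about 3.8°. The knob from the picture, (0.541, 0.363), agrees with the prediction from the plate, (0.5425, 0.364). I'll descend and grip.

Emit:
{"method": "move_arm", "body": {"plan": [[[0.5, 5, 0.45, 0, 3, 0, 1], [0.5, 9, 0.45, 0, 3, 0, 1], [0.5, 12, 0.45, 0, 3, 0, 1], [0.5, 14, 0.45, 0, 3, 0, 1], [0.5, 15, 0.45, 0, 3, 0, 1], [0.5, 15, 0.45, 0, 3, 0, 0.2], [0.5, 15, 0.45, 0, 3, 0, -0.4], [0.5, 15, 0.45, 0, 3, 0, -0.8], [0.5, 15, 0.45, 0, 3, 0, -1], [0.5, 15, 0.45, 0, 3, 0, -1], [0.5, 15, 0.45, 0, 3, 0, -1], [0.5, 15, 0.45, 0, 3, 0, -1]]], "grip_force": 60}}

```text
t: 3.75
tool_pos: [0.5438, 0.3634, 0.0531]
ee_rot: [-0.707, -0.024, 0.023, 0.707]
wrist_force: [-1.7, -1.4, 5.6]
grip_width: 0.262
```

```bash
python3 look.py 3 wrist
```

```text
3.75 [0.5438 0.3634 0.0531] 0.26242960739975824 [-1.7 -1.4  5.6]
[[ 0.998  0.002 -0.066]
 [ 0.066  0.001  0.998]
 [ 0.002 -1.     0.   ]]
wrist
call lock 0.91 [0.478  0.358  0.0078]
call lock 0.63 [0.6264 0.3659 0.0024]
call wedge 0.98 [0.5393 0.364  0.0565]
call wedge 0.82 [0.5444 0.3671 0.0043]
shoe_left 0.58 [0.5934 0.384  0.023 ]
shoe_right 0.97 [0.5967 0.3554 0.0275]
shoe_right 0.74 [0.5912 0.3847 0.0214]
```

View pics/wrist3.png

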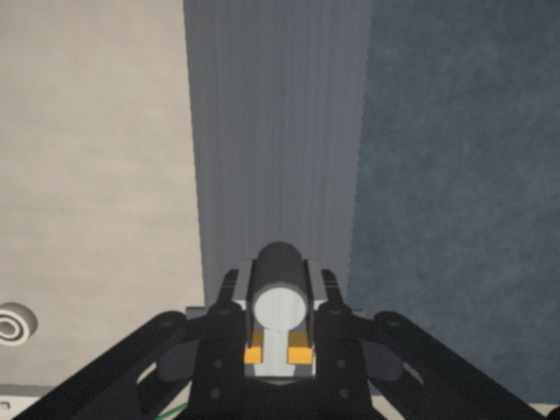

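The knob is held centrally between the pads: opening about 22 mm, with the knob at (280,305) between the pads. Now the left swing, about the tip pivot 113 mm ahead of the knob.

Emit:
{"method": "move_arm", "body": {"plan": [[[0, 0, 0.25, 0, 1.3, 0, -1], [0.02, 0, 0.5, 0, 2.5, 0, -1], [0.05, 0, 0.75, 0, 3.8, 0, -1], [0.05, 0, 1.0, 0, 5.1, 0, -1], [0.07, 0, 1.25, 0, 6.3, 0, -1], [0.1, 0, 1.5, 0, 7.6, 0, -1], [0.14, 0, 1.75, 0, 8.9, 0, -1], [0.18, 0, 2.0, 0, 10.2, 0, -1], [0.18, 0, 2.0, 0, 10.2, 0, -1], [0.18, 0, 2.0, 0, 10.2, 0, -1]]]}}

```text
t: 5.1
tool_pos: [0.5441, 0.3798, 0.0532]
ee_rot: [0.709, -0.039, 0.039, -0.703]
wrist_force: [-4.6, -14.5, 12.4]
grip_width: 0.262
```

```bash
python3 look.py 4 wrist top
```

```text
5.1 [0.5441 0.3798 0.0532] 0.26174204401690637 [ -4.6 -14.5  12.4]
[[ 0.994 -0.     0.109]
 [-0.109 -0.009  0.994]
 [ 0.001 -1.    -0.009]]
wrist
call lock 0.96 [0.4766 0.358  0.0057]
call lock 0.69 [0.6286 0.3674 0.0011]
call wedge 0.85 [0.5399 0.3791 0.0526]
call wedge 0.52 [0.6003 0.3563 0.0237]
call wedge 0.78 [0.5439 0.381  0.0071]
shoe_left 0.74 [0.5919 0.3865 0.0211]
shoe_right 0.54 [0.6006 0.3567 0.0259]
top
call lock 0.76 [0.5051 0.3662 0.0063]
```

View pics/wrist4.png

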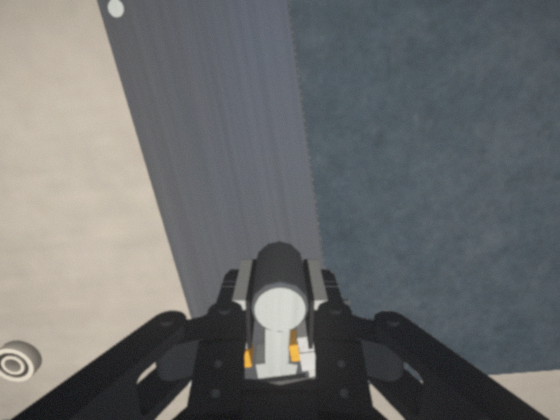

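The wedge swung left with the grip intact: knob at (280,308), left shoe being pushed. The arm gave way, so the actual swing is 16.4 mm at 14.5 N. I'll push slightly further.

Emit:
{"method": "move_arm", "body": {"plan": [[[0, -0.05, 0.15, 0, 0.8, 0, -1], [0, -0.1, 0.3, 0, 1.5, 0, -1], [0, -0.1, 0.4, 0, 1.5, 0, -1], [0, -0.1, 0.4, 0, 1.5, 0, -1]]]}}

```text
t: 6.2
tool_pos: [0.5443, 0.3807, 0.0531]
ee_rot: [0.711, -0.049, 0.048, -0.7]
wrist_force: [-3.6, -22.1, 12.8]
grip_width: 0.264
```

Emit:
{"method": "move_arm", "body": {"plan": [[[0, 0, 0.1, 0, 0, 0, -1], [0, 0, 0.25, 0, 0, 0, -1], [0, 0, 0.25, 0, 0, 0, -1]]]}}

```text
t: 6.5
tool_pos: [0.5443, 0.3811, 0.0531]
ee_rot: [0.713, -0.049, 0.047, -0.698]
wrist_force: [-6.2, -30.0, 17.2]
grip_width: 0.262
```

```bash
python3 look.py 5 wrist; python3 -c "
import cv2;i=cv2.imread('pics/wrist5.png')[290:400,200:360];cv2.imwrite('pics/c5.png',cv2.resize(i,None,fx=5,fy=5,interpolation=2))"
```

```text
6.5 [0.5443 0.3811 0.0531] 0.2622906249616907 [ -6.2 -30.   17.2]
[[ 0.991 -0.004  0.136]
 [-0.136 -0.02   0.99 ]
 [-0.002 -1.    -0.021]]
wrist
call lock 0.73 [0.4735 0.358  0.0067]
call lock 0.92 [0.625  0.3698 0.0007]
call lock 0.41 [0.5463 0.3806 0.0052]
call wedge 0.8 [0.5399 0.38   0.0499]
call wedge 0.36 [0.4769 0.3586 0.0092]
call wedge 0.72 [0.5443 0.3806 0.0056]
shoe_left 0.56 [0.5923 0.3872 0.0233]
shoe_left 0.5 [0.4756 0.3576 0.0045]
shoe_right 0.69 [0.6024 0.3586 0.0266]
```

View pics/c5.png

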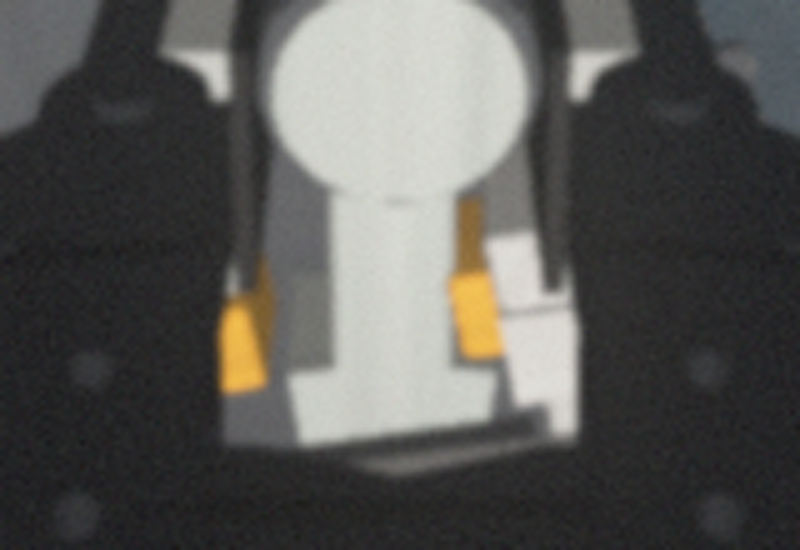

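The left shoe (orange, crop pixels 475,315) lies against the neck. The last 0.4 mm of motion cost 8 N, so it is at its stop. Now I swing to the right.

Emit:
{"method": "move_arm", "body": {"plan": [[[0.02, 0, -0.7, 0, -2.9, 0, -1], [0.05, 0, -1.46, 0, -5.7, 0, -1], [0.15, 0, -2.05, 0, -8.7, 0, -1], [0.24, 0, -2.65, 0, -11.7, 0, -1], [0.38, 0, -3.23, 0, -14.7, 0, -1], [0.53, 0, -3.81, 0, -17.7, 0, -1], [0.62, 0, -4.1, 0, -19.3, 0, -1], [0.72, 0, -4.38, 0, -20.8, 0, -1], [0.8, 0, -4.62, 0, -21.8, 0, -1], [0.88, 0, -4.86, 0, -22.7, 0, -1], [0.88, 0, -4.86, 0, -22.7, 0, -1]]]}}

```text
t: 7.95
tool_pos: [0.5455, 0.3429, 0.0532]
ee_rot: [-0.699, -0.09, 0.09, 0.704]
wrist_force: [-4.7, 8.4, 2.9]
grip_width: 0.265
```

Emit:
{"method": "move_arm", "body": {"plan": [[[0, 0, -0.1, 0, -0.5, 0, -1], [0, 0, -0.2, 0, -1, 0, -1], [0, 0, -0.3, 0, -1.5, 0, -1], [0, 0, -0.3, 0, -1.5, 0, -1]]]}}

```text
t: 8.35
tool_pos: [0.5457, 0.3422, 0.0533]
ee_rot: [-0.696, -0.1, 0.1, 0.704]
wrist_force: [-6.3, 15.1, 2.9]
grip_width: 0.263
```

Right stop reached: the total span is 38.9 mm, so about ±19.5 mm. I'll return to the middle.

Emit:
{"method": "move_arm", "body": {"plan": [[[0.05, 0, 0.65, 0, 3.2, 0, -1], [0.1, 0, 1.25, 0, 6.3, 0, -1], [0.2, 0, 1.85, 0, 9.4, 0, -1], [0.3, 0, 2.44, 0, 12.5, 0, -1], [0.3, 0, 2.44, 0, 12.5, 0, -1], [0.3, 0, 2.44, 0, 12.5, 0, -1]]]}}

```text
t: 8.95
tool_pos: [0.5438, 0.3624, 0.0533]
ee_rot: [-0.706, -0.025, 0.023, 0.707]
wrist_force: [0.7, 2.5, 4.2]
grip_width: 0.261
```

```bash
python3 look.py 6 wrist; python3 -c "
import cv2;i=cv2.imread('pics/wrist6.png')[290:400,200:360];cv2.imwrite('pics/c6.png',cv2.resize(i,None,fx=5,fy=5,interpolation=2))"
```

```text
8.95 [0.5438 0.3624 0.0533] 0.26102963433265053 [0.7 2.5 4.2]
[[ 0.998  0.002 -0.067]
 [ 0.067  0.002  0.998]
 [ 0.002 -1.     0.002]]
wrist
call lock 0.61 [0.4796 0.3577 0.0063]
call lock 0.78 [0.629  0.368  0.0034]
call wedge 0.63 [0.5401 0.365  0.0498]
call wedge 0.51 [0.5991 0.3489 0.0242]
call wedge 0.65 [0.5459 0.363  0.0059]
shoe_left 0.74 [0.5948 0.388  0.0243]
shoe_right 0.39 [0.5973 0.3469 0.0246]
```

View pics/c6.png

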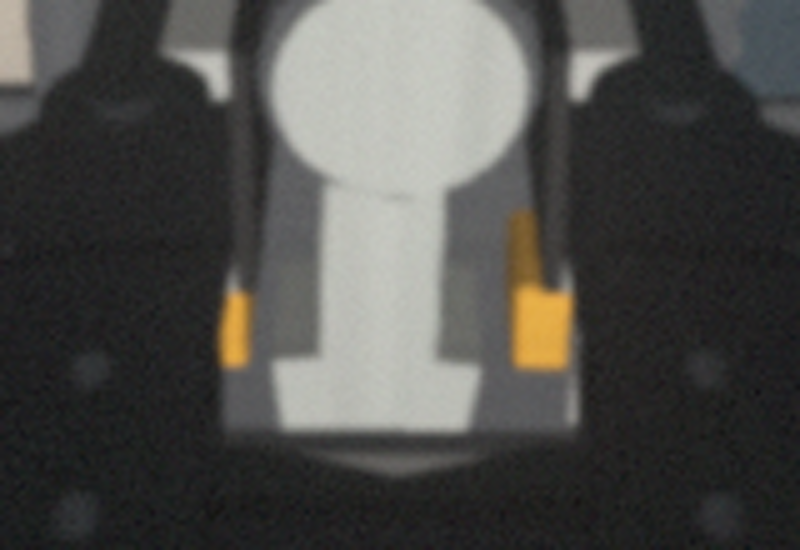

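Both shoes now stand clear of the shoulders: crop columns 250 and 512 against shoulder edges at 272 and 480. I'll draw straight out, starting gently.

Emit:
{"method": "move_arm", "body": {"plan": [[[-0.3, 0, 0, 0, 0, 0, -1], [-0.8, 0, 0, 0, 0, 0, -1], [-1.4, 0, 0, 0, 0, 0, -1], [-2, 0, 0, 0, 0, 0, -1]]]}}

```text
t: 9.7
tool_pos: [0.5243, 0.3597, 0.0532]
ee_rot: [0.707, 0.024, -0.022, -0.706]
wrist_force: [6.5, 0.4, 5.2]
grip_width: 0.262
```

Emit:
{"method": "move_arm", "body": {"plan": [[[-0.7, 0, 0, 0, 0, 0, -1], [-1.5, 0, 0, 0, 0, 0, -1], [-2.3, 0, 0, 0, 0, 0, -1], [-3.1, 0, 0, 0, 0, 0, -1], [-3.9, 0, 0, 0, 0, 0, -1], [-4.7, 0, 0, 0, 0, 0, -1], [-5.5, 0, 0, 0, 0, 0, -1], [-6.3, 0, 0, 0, 0, 0, -1], [-7.1, 0, 0, 0, 0, 0, -1], [-7.8, 0, 0, 0, 0, 0, -1], [-7.8, 0, 0, 0, 0, 0, -1]]]}}

```text
t: 10.8
tool_pos: [0.4456, 0.3546, 0.0532]
ee_rot: [0.707, 0.024, -0.023, -0.706]
wrist_force: [1.1, -0.8, 7.5]
grip_width: 0.266
```

```bash
python3 look.py 7 wrist
```

```text
10.8 [0.4456 0.3546 0.0532] 0.26574902259246613 [ 1.1 -0.8  7.5]
[[ 0.998  0.002 -0.066]
 [ 0.066 -0.001  0.998]
 [ 0.002 -1.    -0.001]]
wrist
call lock 0.71 [0.4356 0.3587 0.0049]
call wedge 0.87 [0.442  0.3603 0.0486]
call wedge 0.93 [0.4454 0.3541 0.0052]
shoe_left 0.27 [0.4469 0.358  0.0473]
```

View pics/wrist7.png

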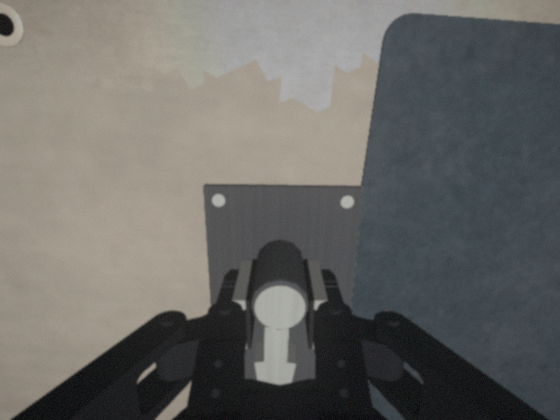

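The wedge is out, flat on the plate about 98 mm back: knob at (280,305), head visible, plate screws at (218,200) and (347,201). I'll release and rise.

Emit:
{"method": "move_arm", "body": {"plan": [[[0, 0, 0, 0, 0, 0, -0.3], [0, 0, 0, 0, 0, 0, 0.2], [0, 0, 0, 0, 0, 0, 0.2], [0, 0, 0, 0, 0, 0, 0.2], [0, -1, 0, 0, 0, 0, 0.2], [0, -3, 0, 0, 0, 0, 0.2], [0, -6, 0, 0, 0, 0, 0.2], [0, -9, 0, 0, 0, 0, 0.2], [0, -12, 0, 0, 0, 0, 0.2], [0, -15, 0, 0, 0, 0, 0.2], [0, -15, 0, 0, 0, 0, 0.2]]]}}

```text
t: 12.25
tool_pos: [0.4476, 0.3568, 0.209]
ee_rot: [-0.705, -0.027, 0.02, 0.708]
wrist_force: [0.2, 0.5, 0.6]
grip_width: 0.597
```

```bash
python3 look.py 8 wrist
```

```text
12.25 [0.4476 0.3568 0.209 ] 0.5969606016295967 [0.2 0.5 0.6]
[[ 0.998  0.009 -0.066]
 [ 0.066  0.005  0.998]
 [ 0.009 -1.     0.005]]
wrist
call lock 0.64 [0.5511 0.3665 0.0064]
call lock 0.77 [0.6267 0.3673 0.0031]
call wedge 0.88 [0.4875 0.3577 0.0211]
call wedge 0.59 [0.4463 0.3564 0.0043]
shoe_left 0.84 [0.5953 0.4138 0.0247]
shoe_right 0.53 [0.5942 0.3244 0.0245]
```

View pics/wrist8.png

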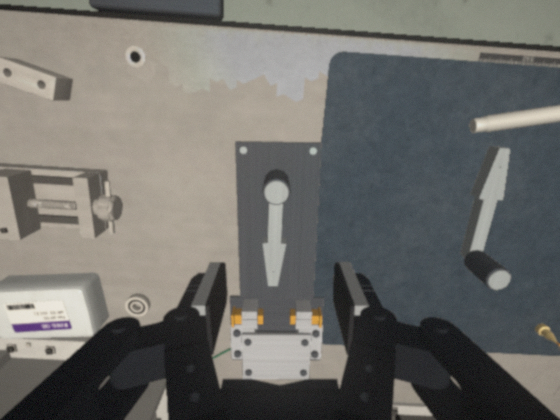

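The wedge lies flat, knob up at (276,190), with its tip at (272,284). That is in front of the lock's mouth near row 300 and wholly on the plate. The spare is untouched, and the gripper is clear at rest.

```bash
python3 -c "
from workcell import manip; print(manip.job_done())"
```

```text
the job is handed in; nothing more can be done
None
```

The wedge is out of the lock and lies flat, knob up, on the base plate in front of the mouth. I handed the job in at about 12.3 s.

- **What I did:** I gripped the knob and swung it left, then right, until each shoe reached its stop, about 19.5 mm each way. The highest wrist force I read was about 35 N, during the left swing. After returning to the middle, a close-up showed both shoes clear of the shoulders. I then drew the wedge out 98 mm at under 10 N, released it and rose 15 cm.
- **Last checks:** The final wrist picture shows the tip clear of the mouth, the whole wedge on the plate, the spare untouched and the gripper clear. Its wrist force read near zero. The network puts the wedge origin at about (0.446, 0.356, 0.004) m, which agrees with the draw.
- **What disagreed:**
  - My first lock yaw estimate, from the networks, was 7°. The plate edges in the close-up gave 3.8°, and I used that.
  - The networks also reported a few false positions for the lock and shoes, which I ignored.

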